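# Put two large cells on charge

## Robot

A 6-joint arm with a two-finger parallel gripper is mounted at the origin on a cart in front of the work surface, level with it; the furniture and walls round the work are solid. World frame = base frame: x ahead of the robot, y to its left, z up, the work surface at z = 0. Lengths are in m, angles in rad, forces in N, time in s.
With the tool pointing down it reaches from about 0.2 to 0.875 m from the base axis. Payload 3.4 kg.
Tool frame: the origin (TCP) lies midway between the tips of the shut fingers; the grasp point (between the pads) lies 19 mm behind it (r.tcp_to_grasp is the distance from the TCP to the grasp point, in m); z points along the fingers, y is the line along which they close (so a half turn about z gives the same grasp; the last joint's range is limited). The gripper opens to 94 mm and grips with 3 to 60 N. Pads are 16 mm wide; open, the fingers measure 119 mm over their backs; the gripper's body (75 mm by 177 mm) begins 78 mm behind the grasp point.
Start: joints at [-1.426, 0.276, 1.505, -0, 1.361, -0.121], TCP at [0.151, -0.555, 0.205] pointing down, gripper open.
Joint ranges: [-2.89, 2.89], [-0.75, 2.08], [0.22, 2.7], [-1.18, 4.32], [0.11, 2.71], [-2.7, 2.7]. Speed limits (rad/s): [2.57, 2.57, 3.14, 3.14, 3.14, 3.14].

## Interface

Orientations are given as a unit quaternion [w, x, y, z].
In Python, from cell import r gives the robot as it stands.
- The arm moves only by the shell command python3 inch.py 'ROWS' [OPENING] [FORCE]. ROWS is a JSON list that holds a single list of rows (three levels of brackets), with 1 to 10 rows, each of 4 numbers: dx, dy, dz in shares of 0.4 m (1.0 is 0.4 m), then a turn about the tool's z in normalised numbers (1 is 4 rad); each row is the pose to reach, as a shift and turn from the pose commanded when the command began, along the tool's axes at that moment; what a row does not reach only later rows make up. A row lasts 1/12 s, in which the tool goes at most 0.0417 m and 0.125 rad, less where a joint would pass 70% of its speed; a pose out of reach is approached as far as the arm can. OPENING is the finger opening in m, set as the command begins (- or left out keeps the last). The fingers move at their own pace and stop on an object; FORCE is the grip in N (left out, the last holds). Time passes only in rows, so rows that do not move let the fingers close. It prints the time, the measured TCP pose, the force, the opening and the grip force at its end. Input that does not fit is refused with a message, and nothing moves.
- r.get_state(): the state, without advancing time (a new reading comes with each control period).
- r.camera(name): name is "scene" or "side" or "wrist"; returns the picture (384x512x3 uint8, red, green, blue); there is no depth.
- r.calibration(name): a dict with "vfov" (degrees; the focal length in pixels is half the picture's height over the tangent of half this angle, whatever the lens; pixels are square), "cx", "cy" (the principal point, pixels), "xyz" and "orientation" of the camera in the world. Camera axes: x right, y down, z forward; pixel columns grow to the right and rows downward; lengths in m; the calibration is good to about 2 mm. A picture is of the moment at which its call begins: read the wrist's pose just before it. calibration takes no time and is no camera call; for the wrist camera it gives the pose at the moment of the call.
- r.job_done(): hands the job in; it is judged then, once.
The state is a dict: "time": time; "qpos": joint angles; "dq": joint speeds; "effort": joint torques, N m; "eef_pos": TCP position; "eef_rot": TCP orientation; "contact_force": force on the tool from outside, world axes, zero at the start; "moment": the same for the moment, N m; "width": finger opening in m; "grasp_force": force on a finger pad.
Only numpy, scipy, OpenCV 4.12 (cv2) and the standard library are available. Lean on these libraries where they do the work, as an engineer would, in place of code of your own. Each camera call takes 0.05 s, during which the arm holds its last target. There are 200 camera calls.

## Task

Put the two large cells on charge: press one down into each bay of the charger, flat end to the coil spring and nub to the flat plate, until the clips at both its ends have snapped back over it and it lies fully home. The charger is light and stands loose, so neither tip it nor push it away from its place, and leave the smaller cells and everything else on the table where they are.

Things in the scene. Friction and masses are not known exactly. Their poses are not given: they have to be found in the camera images.
- charger: two-bay charger, black plastic, 96 x 132 x 55 mm (x, y, z), about 0.16 kg, loose on rubber feet. Origin under its centre at table level, z up. Bays run along x at y = +36 (left) and -36 mm (right). Deck top z = 13, flat panel between the bays z = 15.5, end rails beyond x = +-38 mm up to z = 27. Bay sides are open: fingers beside a cell's middle find free room, 39 mm between two seated cells
- cell_1: large (D-size) cell lying on its side: cylinder 33 mm across, 58 mm long, plus a nub 10 mm across and 2.5 mm long at the + end; grey sleeve, white band near the + end, steel shoulders bevelled 5 mm in radius over 3 mm of length; 0.11 to 0.17 kg. Origin at the middle of the 58 mm body on its axis, x towards the nub. The two large cells are alike; either may go in either bay
- cell_1_plus (a point): tip of the nub of cell_1 (31.5 mm from its origin along its x)
- cell_2: large (D-size) cell lying on its side: cylinder 33 mm across, 58 mm long, plus a nub 10 mm across and 2.5 mm long at the + end; grey sleeve, white band near the + end, steel shoulders bevelled 5 mm in radius over 3 mm of length; 0.11 to 0.17 kg. Origin at the middle of the 58 mm body on its axis, x towards the nub. The two large cells are alike; either may go in either bay
- cell_2_plus (a point): tip of the nub of cell_2 (31.5 mm from its origin along its x)
- left_seat (a point): centre of a cell that is home in the left bay: charger x = 0, y = +36, z = 34 mm; axes as the charger's. Two V saddles per bay (x = +-21 mm, 5 mm thick, reaching 20 mm either side of the bay's axis, up to z = 28 mm) carry the cell
- right_seat (a point): centre of a cell that is home in the right bay: charger x = 0, y = -36, z = 34 mm; axes as the charger's. At each end of a bay a steel fork clip, 55 mm high, has two tines 18 mm apart with a rolled bead at z = 47 mm and a flared tip; beads of a bay stand 52.8 mm apart at rest. A cell pressed straight down spreads each by 2.6 mm (2 N/mm; 10 to 15 N of push in all) and they snap over its shoulders
- left_coil (a point): conical coil spring at one end of the left bay, charger x = -31 mm; the flat (minus) end of a cell goes here and its nub to the flat brass plate at charger +x
- right_coil (a point): conical coil spring at one end of the right bay, charger x = +31 mm (the bays are poled the other way round from each other); the flat (minus) end of a cell goes here and its nub to the flat brass plate at charger -x
- left_coil_clip (a joint): sprung fork clip at the coil end of the left bay; angle 0 at rest, grows as it is spread outward (0.08 with a cell's end face at its bead, stop at 0.16), under 0.03 once snapped back over a seated cell; springs back by itself
- left_plate_clip (a joint): sprung fork clip at the plate end of the left bay; angle 0 at rest, grows as it is spread outward (0.08 with a cell's end face at its bead, stop at 0.16), under 0.03 once snapped back over a seated cell; springs back by itself
- right_coil_clip (a joint): sprung fork clip at the coil end of the right bay; angle 0 at rest, grows as it is spread outward (0.08 with a cell's end face at its bead, stop at 0.16), under 0.03 once snapped back over a seated cell; springs back by itself
- right_plate_clip (a joint): sprung fork clip at the plate end of the right bay; angle 0 at rest, grows as it is spread outward (0.08 with a cell's end face at its bead, stop at 0.16), under 0.03 once snapped back over a seated cell; springs back by itself
- small_cell: a smaller (C-size) cell of the same look, 26 mm in diameter and 48 mm long plus a 2.5 mm nub, too short for these clips; stays where it lies. Origin at its middle, x to its + end
- candle_jar: glass candle jar, 76 mm in diameter, 90 mm high, origin under its centre; stays
- mug: white tea mug, 92 mm across, 127 mm with its handle, 95 mm high, handle towards its -y; origin under the middle of the whole; stays
- stapler: desk stapler, 34 x 148 x 52 mm, origin under its centre, long along its y; stays
- remote: black remote control, 173 x 45 x 19 mm, origin under its centre, long along its x; stays
- tape_masking: roll of masking tape lying flat, 100 mm in diameter, 25 mm high, origin under its centre; stays
- marker_black: white marker with a blue cap, 135 mm long, 17 mm thick, origin under its centre, long along its y; stays
- cell_a: small AA battery with a green label, 50 mm long, 15 mm thick, origin under its centre, long along its y; stays
- cell_b: small AA battery with a red label, 50 mm long, 15 mm thick, origin under its centre, long along its y; stays

How it is judged:
By the outcome, as a careful person would: the job done as asked, in the order asked, and still so for the second after the job is handed in, with the robot touching nothing.
It also fails if it takes over 66 s, if anything falls off the work surface, if the arm or the gripper's body presses on something with over 40 N, if the wrist force passes 120 N, or if a joint passes its speed limit or range.

## Working session

There is one attempt and no reset: what is moved stays moved. The work goes in short steps, Python scripts to look and compute and a shell command to move; the robot and the scene stay as the last step left them, time stands still between calls to the robot, and variables do not carry over. Pictures are saved under pics/ and viewed, at most 10 in all, crops included, and the job is handed in when it is done.

```bash
ls; mkdir -p pics
python3 - <<'E'
from cell import r
import cv2
for n in("scene","side","wrist"):
    c=r.calibration(n);print(n,c)
    cv2.imwrite(f"pics/{n}0.png",r.camera(n)[:,:,::-1])
a=[cv2.imread(f"pics/{n}0.png") for n in("scene","side")]
print(r.get_state())
E
```

```text
cell.py
inch.py
pics
scene {'vfov': 50.6520142749055, 'cx': 251.39174149020218, 'cy': 195.74483605878623, 'xyz': array([0.07000467, 0.98933402, 0.906881  ]), 'orientation': array([ 0.09790208, -0.18341495,  0.88430447, -0.41806668])}
side {'vfov': 45.94027370282322, 'cx': 248.56180912639354, 'cy': 194.955529272411, 'xyz': array([ 0.11287704, -1.30601443,  0.95046547]), 'orientation': array([-0.47825681,  0.86541025, -0.13464363,  0.06485848])}
wrist {'vfov': 58.43055460012425, 'cx': 258.66945570381563, 'cy': 191.65107215136962, 'xyz': array([ 0.22044598, -0.53580803,  0.38383713]), 'orientation': array([ 0.10043752,  0.78817894, -0.60224985, -0.07733942])}
{'time': 0.15, 'qpos': array([-1.42601477e+00,  2.76463939e-01,  1.50580544e+00, -3.08120417e-06,
        1.36069823e+00, -1.21004182e-01]), 'dq': array([-4.47490562e-05,  1.89087225e-04, -1.25233763e-03, -1.03085107e-03,
        1.50962642e-03,  1.07333444e-03]), 'effort': array([ 2.48625174e-04, -4.04929912e+01, -2.37430322e+01,  7.04992306e-02,
        3.14746017e-02, -8.01846431e-05]), 'eef_pos': array([ 0.15096569, -0.55440423,  0.20481005]), 'eef_rot': array([-6.87409780e-04,  9.91182454e-01,  1.32502342e-01, -9.67939378e-06]), 'contact_force': array([ 0.23277106, -0.30724711, -0.16486035]), 'moment': array([ 0.03110077, -0.03413098,  0.05857103]), 'grasp_force': 0.0, 'width': 0.09393982665428895}
```

View pics/scene0.png

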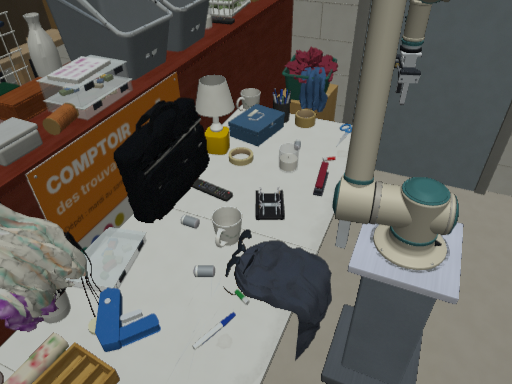

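View pics/side0.png

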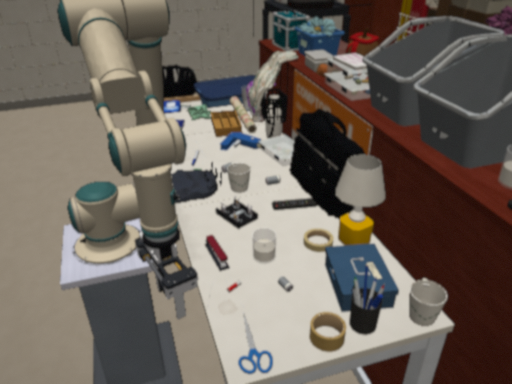

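The scene picture shows the charger at about (270,204) and cells at (190,221) and (204,271). The side picture shows cells at (285,283) and (272,180), with the charger at (237,212). Next I'll cast rays and enlarge the crops.

```bash
cat > h.py <<'E'
import numpy as np, cv2
from scipy.spatial.transform import Rotation as R
def rot(q): return R.from_quat([q[1],q[2],q[3],q[0]]).as_matrix()
def ray(c,u,v):
    f=192/np.tan(np.radians(c['vfov'])/2)
    d=rot(c['orientation'])@np.array([(u-c['cx'])/f,(v-c['cy'])/f,1]);return c['xyz'],d/np.linalg.norm(d)
def onz(c,u,v,z):
    o,d=ray(c,u,v);return o+d*(z-o[2])/d[2]
def proj(c,p):
    f=192/np.tan(np.radians(c['vfov'])/2)
    q=rot(c['orientation']).T@(np.asarray(p)-c['xyz']);return np.array([c['cx']+f*q[0]/q[2],c['cy']+f*q[1]/q[2]])
def tri(obs):
    A=np.zeros((3,3));b=np.zeros(3);L=[]
    for c,u,v in obs:
        o,d=ray(c,u,v);M=np.eye(3)-np.outer(d,d);A+=M;b+=M@o;L.append((o,M))
    x=np.linalg.solve(A,b);return x,max(np.linalg.norm(M@(x-o)) for o,M in L)
E
python3 - <<'E'
from h import *
from cell import r
np.set_printoptions(precision=4,suppress=True)
S=r.calibration("scene");D=r.calibration("side")
for n,c,p in(("A",S,(190,221)),("B",S,(204,271)),("chg",S,(270,204)),("C",D,(285,283)),("A",D,(272,180)),("chg",D,(237,212))):
    print(n,onz(c,*p,.0165))
print(proj(S,onz(D,285,283,.0165)),proj(D,onz(S,204,271,.0165)))
a=cv2.imread("pics/scene0.png");b=cv2.imread("pics/side0.png")
k=lambda i,x,y,w,h,s:cv2.resize(i[y:y+h,x:x+w],None,fx=s,fy=s,interpolation=cv2.INTER_CUBIC)
o=np.vstack([np.hstack([k(a,170,170,130,115,3),k(b,210,165,130,115,3)]),np.hstack([k(b,240,225,130,80,3),np.zeros((240,390,3),np.uint8)])])
cv2.imwrite("pics/c1.png",o);print(o.shape)
E
```

```text
A [0.6618 0.1922 0.0165]
B [0.5173 0.3581 0.0165]
chg [0.4543 0.0133 0.0165]
C [ 0.4928 -0.3875  0.0165]
A [0.6583 0.1891 0.0165]
chg [0.4601 0.0132 0.0165]
[297.7557 143.4403] [227.7787 166.4812]
(585, 780, 3)
```

View pics/c1.png

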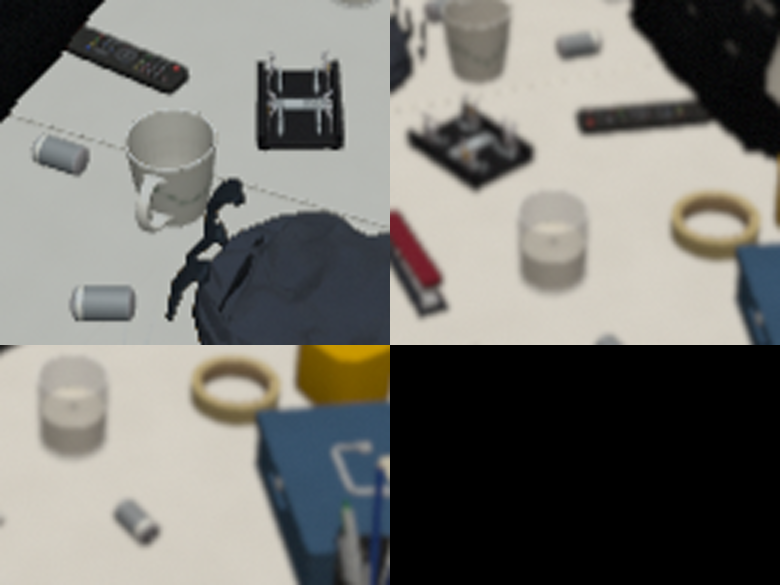

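The crop shows cell A with its white (+) end at left in the scene view, cell B with its white end at left, and cell C in the side view with its white end at lower right. The charger bays run roughly vertical in the scene view. Next I'll estimate sizes to find which cell is the small one.

Run:
```python
from h import *
from cell import r
np.set_printoptions(precision=4,suppress=True)
S=r.calibration("scene");D=r.calibration("side")
E=lambda c,p,q:(onz(c,*p,.016),onz(c,*q,.016))
for n,(p,q) in dict(A=E(S,(181.3,219),(199.3,224)),B=E(S,(193.5,271),(215,271)),C=E(D,(280.3,279.7),(291.3,288.3)),A2=E(D,(252.5+24,180.5),(266,183) )).items():
    print(n,np.linalg.norm(p-q),(p+q)/2,p,q)
for p in((256.5,192),(284,192),(256,219),(284,219)): print(onz(S,*p,.027))
st=r.get_state();T=rot(st['eef_rot']);print(T)
W=r.calibration("wrist");print("cam in tool",T.T@(W['xyz']-st['eef_pos']),T.T@rot(W['orientation']))
```

```text
A 0.06634636686929186 [0.6602 0.1934 0.016 ] [0.6934 0.1944 0.016 ] [0.6271 0.1924 0.016 ]
B 0.061295461559069966 [0.5169 0.3575 0.016 ] [0.5452 0.3695 0.016 ] [0.4887 0.3455 0.016 ]
C 0.0472084150595923 [ 0.4936 -0.3914  0.016 ] [ 0.4848 -0.3695  0.016 ] [ 0.5025 -0.4133  0.016 ]
A2 0.047064791296728435 [0.6511 0.1778 0.016 ] [0.6745 0.1803 0.016 ] [0.6277 0.1752 0.016 ]
[ 0.5171 -0.0168  0.027 ]
[ 0.429  -0.0534  0.027 ]
[0.4634 0.1111 0.027 ]
[0.3807 0.0764 0.027 ]
[[ 0.9649  0.2627 -0.0002]
 [ 0.2627 -0.9649  0.0014]
 [ 0.0002 -0.0014 -1.    ]]
cam in tool [ 0.0719  0.0001 -0.1791] [[-0.     -0.9678 -0.2517]
 [ 1.     -0.0002  0.0006]
 [-0.0007 -0.2517  0.9678]]
```

Careful with the scale: shifts go in shares of 0.4 m and turns go in shares of 4 rad. That gives: -0.245 m / 0.4 = -0.6125, 0.22 m / 0.4 = 0.55.

```bash
python3 inch.py '[[[0.55,-0.6125,-0.25,0],[0.55,-0.6125,-0.25,0],[0.55,-0.6125,-0.25,0],[0.55,-0.6125,-0.25,0],[0.55,-0.6125,-0.25,0],[0.55,-0.6125,-0.25,0],[0.55,-0.6125,-0.25,0],[0.55,-0.6125,-0.25,0],[0.55,-0.6125,-0.25,0],[0.55,-0.6125,-0.25,0]]]'; python3 inch.py '[[[0.55,-0.6075,0,0],[0.55,-0.6075,0,0],[0.55,-0.6075,0,0],[0.55,-0.6075,0,0],[0.55,-0.6075,0,0],[0.55,-0.6075,0,0],[0.55,-0.6075,0,0],[0.55,-0.6075,0,0],[0.55,-0.6075,0,0],[0.55,-0.6075,0,0]]]'
cat > snap.py <<'E'
import sys,pickle
from h import *
from cell import r
n=sys.argv[1]; c=r.calibration("wrist"); im=r.camera("wrist")[:,:,::-1]
cv2.imwrite(f"pics/{n}.png",im); pickle.dump(c,open(f"pics/{n}.pkl","wb"))
s=r.get_state();print(s['time'],s['eef_pos'],s['qpos'])
E
python3 snap.py w1
```

```text
time: 0.98
eef_pos: [0.3, -0.2588, 0.3066]
eef_rot: [0.001, 0.991, 0.135, 0.001]
contact_force: [0.0, -1.4, -1.1]
width: 0.094
grasp_force: 0.0
time: 1.82
eef_pos: [0.4481, 0.0314, 0.304]
eef_rot: [0.0, 0.991, 0.134, -0.001]
contact_force: [-0.8, -0.2, -0.6]
width: 0.0944
grasp_force: 0.0
1.8667 [0.44753287 0.03041863 0.30426052] [-0.08590646  0.03944085  1.55756899 -0.00178064  1.54696316  1.21876755]
```

View pics/w1.png

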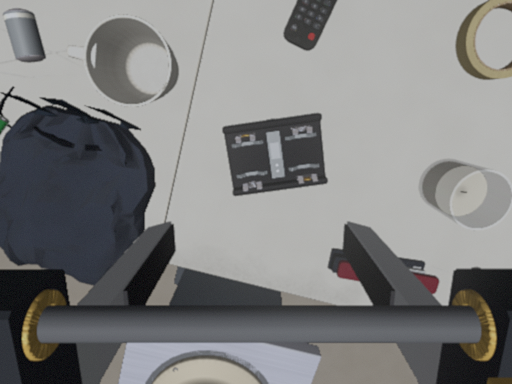

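The wrist picture shows the charger centred near (277,153), with rails from (224,129) to (320,117) and (234,193) to (326,183). Orange contacts are at (245,138) and (307,178). Cell A is at the top left with its white end up. I'll go lower for a close view.

```bash
python3 - <<'E'
from h import *
import pickle
c=pickle.load(open("pics/w1.pkl","rb"))
P=[onz(c,*p,.027)[:2] for p in((224,129),(320,117),(326,183),(234,193))]
print(P,np.mean(P,0),np.linalg.norm(P[0]-P[1]),np.linalg.norm(P[0]-P[3]))
d=(P[0]-P[1])+(P[3]-P[2]);print("ydir",np.degrees(np.arctan2(d[1],d[0])))
E
python3 inch.py '[[[0,-0.0125,0.325,-0.0325],[0,-0.0125,0.325,-0.0325],[0,-0.0125,0.325,-0.0325],[0,-0.0125,0.325,-0.0325],[0,-0.0125,0.325,-0.0325]]]'; python3 snap.py w2; python3 -c "
import cv2;i=cv2.imread('pics/w2.png');cv2.imwrite('pics/w2c.png',cv2.resize(i[20:270,120:420],None,fx=2.4,fy=2.4,interpolation=2))"
```

```text
[array([0.47225997, 0.08460374]), array([ 0.52023824, -0.03194019]), array([ 0.43854416, -0.06704209]), array([0.39162605, 0.05049708])] [0.4556671  0.00902964] 0.12603333184029228 0.08755051913961494
ydir 112.06744337925649
time: 2.28
eef_pos: [0.4438, 0.0346, 0.1735]
eef_rot: [-0.0, 0.981, 0.195, -0.003]
contact_force: [-1.0, -0.7, 0.4]
width: 0.094
grasp_force: 0.0
2.3333 [0.44626273 0.03469482 0.1759221 ] [-7.74512978e-02  1.03866598e-01  1.80553871e+00 -7.60692618e-04
  1.23262908e+00  1.10025231e+00]
```

View pics/w2c.png

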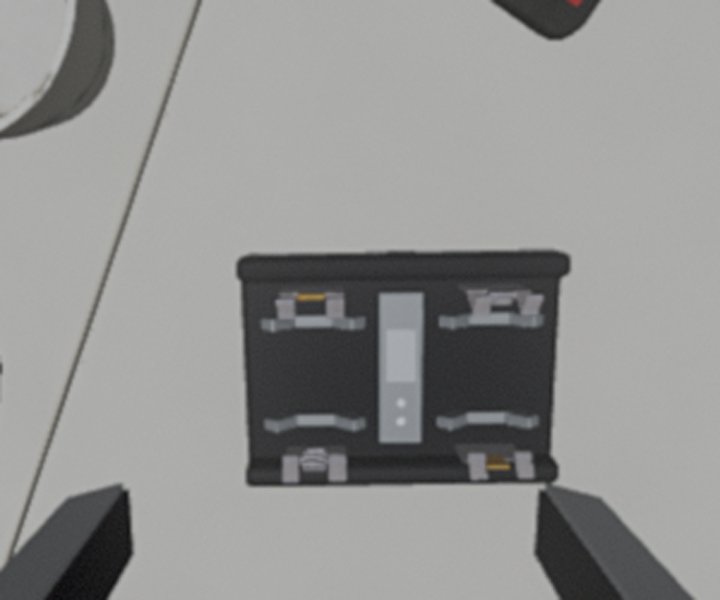

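The close view shows the charger nearly aligned with the tool. The image-left bay has its brass plate at the top (far side) and its coil at the bottom; the image-right bay is the opposite. The panel spans crop pixels (380..422, 293..443). I'll measure the charger by mask and triangulate.

```bash
cat > chg.py <<'E'
from h import *
import pickle
from cell import r
np.set_printoptions(precision=4,suppress=True)
def dark(im,box,th=75):
    x,y,w,h=box;g=cv2.cvtColor(im,cv2.COLOR_BGR2GRAY)[y:y+h,x:x+w]
    m=cv2.morphologyEx((g<th).astype(np.uint8),cv2.MORPH_CLOSE,np.ones((5,5)))
    cs,_=cv2.findContours(m,0,1);c=max(cs,key=cv2.contourArea)
    f=np.zeros_like(m);cv2.drawContours(f,[cv2.convexHull(c)],-1,1,-1);return g,f,c+[x,y]
def panel(im,box,th):
    x,y,w,h=box;g,f,c=dark(im,box);f=cv2.erode(f,np.ones((5,5)))
    m=((g>th)&(f>0)).astype(np.uint8);n,l,s,ce=cv2.connectedComponentsWithStats(m)
    i=1+np.argmax(s[1:,4]);return ce[i]+[x,y],s[i],c
E
python3 - <<'E'
from chg import *
obs=[]
for n,box,th in(("w1",(205,100,140,110),95),("w2",(200,110,170,118),95)):
    im=cv2.imread(f"pics/{n}.png");c=pickle.load(open(f"pics/{n}.pkl","rb"))
    p,s,k=panel(im,box,th);rc=cv2.boxPoints(cv2.minAreaRect(k));print(n,p,s,rc.tolist())
    obs.append((c,*p));print(" panel",onz(c,*p,.0155),"rect",[onz(c,*q,.027)[:2] for q in rc],np.mean([onz(c,*q,.027)[:2] for q in rc],0))
    hsv=cv2.cvtColor(im,cv2.COLOR_BGR2HSV);x,y,w,h=box
    m=cv2.inRange(hsv,(8,90,90),(30,255,255))[y:y+h,x:x+w];N,l,ss,ce=cv2.connectedComponentsWithStats(m)
    for i in range(1,N):
        if ss[i,4]>3: print(" brass",ce[i]+[x,y],ss[i,4],onz(c,*(ce[i]+[x,y]),.034))
S=r.calibration("scene");print(proj(S,onz(*obs[1],.0155)))
D=r.calibration("side");print(proj(D,onz(*obs[1],.0155)))
for n,b,C in(("scene0",(250,180,40,45),S),("side0",(212,190,50,45),D)):
    p,s,k=panel(cv2.imread(f"pics/{n}.png"),b,100);print(n,p,s);print(tri([obs[1],(C,*p)]))
E
```

```text
w1 [275.2379 153.9658] [ 61  31  19  48 643] [[222.35020446777344, 126.26565551757812], [319.7121276855469, 112.90228271484375], [329.19775390625, 182.01211547851562], [231.83584594726562, 195.37548828125]]
 panel [0.457  0.0098 0.0155] rect [array([0.4751, 0.0875]), array([ 0.5251, -0.03  ]), array([ 0.441 , -0.0708]), array([0.3876, 0.0525])] [0.4572 0.0098]
 brass [245.0714 135.1429] 14 [0.4726 0.0559 0.034 ]
 brass [306.875  178.9375] 16 [ 0.4383 -0.0388  0.034 ]
w2 [286.5102 172.8782] [  78   32   19   63 1133] [[219.0, 125.0], [356.0, 125.0], [356.0, 227.0], [219.0, 227.0]]
 panel [0.4569 0.01   0.0155] rect [array([0.4763, 0.0882]), array([ 0.5252, -0.0297]), array([ 0.4346, -0.0752]), array([0.3817, 0.0523])] [0.4545 0.0089]
 brass [249.     143.0645] 31 [0.4723 0.0562 0.034 ]
 brass [327.3333 213.963 ] 27 [ 0.4377 -0.0403  0.034 ]
[269.658  203.4513]
[236.4079 212.856 ]
scene0 [270.1522 205.0652] [10 20 21 15 92]
(array([0.4556, 0.0088, 0.0077]), np.float64(6.77342501481129e-05))
side0 [236.7736 213.2264] [19 20 13  8 53]
(array([0.4574, 0.0096, 0.0141]), np.float64(0.0007218814461437803))
```

```bash
python3 - <<'E'
from chg import *
im=cv2.imread("pics/w2.png");c=pickle.load(open("pics/w2.pkl","rb"))
g=cv2.cvtColor(im,cv2.COLOR_BGR2GRAY).astype(float)
G=np.diff(g,axis=0)
def sub(col):  # subpixel peak
    i=np.argmax(col); 
    a,b,d=col[i-1],col[i],col[i+1];return i+.5*(a-d)/(a-2*b+d)
for nm,y0,y1,s,z in(("top",115,140,-1,.027),("bot",210,235,1,.027)):
    pts=[(u,y0+sub(s*G[y0:y1,u])+.5) for u in range(228,348)]
    vx,vy,x0,y=cv2.fitLine(np.array(pts,np.float32),cv2.DIST_HUBER,0,.01,.01).ravel()
    f=lambda u:(u,y+(u-x0)*vy/vx)
    A,B=onz(c,*f(228),z),onz(c,*f(348),z);d=A-B
    print(nm,f(228),f(348),A,B,np.degrees(np.arctan2(d[1],d[0]))-90)
# saddle ends line: panel long axis
p,s,k=panel(im,(200,110,170,118),95)
st=rot(c['orientation'])
x,y,w,h=200,110,170,118
gg,f,_=dark(im,(x,y,w,h));m=((gg>95)&(f>0)).astype(np.uint8);n,l,ss,ce=cv2.connectedComponentsWithStats(m);i=1+np.argmax(ss[1:,4])
v,u=np.nonzero(l==i);vx,vy,x0,y0=cv2.fitLine(np.c_[u+x,v+y].astype(np.float32),cv2.DIST_L2,0,.01,.01).ravel()
if vy>0: vx,vy=-vx,-vy
A,B=onz(c,x0+28*vx,y0+28*vy,.0155),onz(c,x0-28*vx,y0-28*vy,.0155);d=A-B;print("panel yaw",np.degrees(np.arctan2(d[1],d[0])),np.linalg.norm(d))
E
python3 inch.py '[[[0.35,-0.25,0,0],[0.35,-0.25,0,0],[0.35,-0.25,0,0],[0.35,-0.25,0,0],[0.35,-0.25,0,0],[0.35,-0.25,0,0]]]'; python3 snap.py w3
```

```text
top (228, np.float32(125.71418)) (348, np.float32(123.7783)) [0.4789 0.0803 0.027 ] [ 0.5234 -0.0223  0.027 ] 23.429788912761197
bot (228, np.float32(222.37325)) (348, np.float32(220.67787)) [0.3898 0.0457 0.027 ] [ 0.4376 -0.0648  0.027 ] 23.402085619980966
panel yaw 23.602642648085112 0.05717130098562763
time: 2.83
eef_pos: [0.5402, 0.1842, 0.1781]
eef_rot: [0.0, 0.98, 0.198, 0.003]
contact_force: [0.2, -0.8, -0.1]
width: 0.0938
grasp_force: 0.0
2.8833 [0.5385497  0.18259438 0.17761908] [ 2.05239882e-01  2.81313162e-01  1.56787277e+00 -1.05460189e-03
  1.28893512e+00  1.37956580e+00]
```

View pics/w3.png

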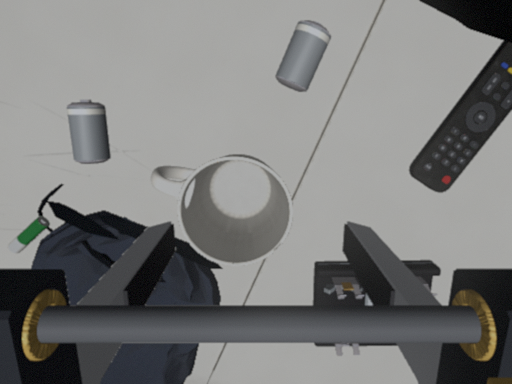

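w3 shows cell B at about (88,132) and cell A at about (303,56), both with the nub pointing up (away from the robot). The mug at (237,208) is clear of both.

```bash
cat > cells.py <<'E'
from chg import *
def cellm(n,box):
    im=cv2.imread(f"pics/{n}.png");c=pickle.load(open(f"pics/{n}.pkl","rb"))
    x,y,w,h=box;roi=cv2.GaussianBlur(im[y:y+h,x:x+w],(3,3),0).astype(int)
    t=np.median(roi.reshape(-1,3),0)if 0 else np.percentile(roi.reshape(-1,3),60,axis=0)
    m=(np.abs(roi-t).max(2)>16).astype(np.uint8);m=cv2.morphologyEx(m,cv2.MORPH_CLOSE,np.ones((7,7)))
    cs,_=cv2.findContours(m,0,1);k=max(cs,key=cv2.contourArea)+[x,y]
    rc=cv2.minAreaRect(k);b=cv2.boxPoints(rc);b=b[np.argsort(b[:,1])]
    top,bot=b[:2].mean(0),b[2:].mean(0)
    T,B=onz(c,*top,.0165),onz(c,*bot,.0165);d=T-B
    print(n,"rect",rc,"top",top,"bot",bot);print("  mid",(T+B)/2,"len",np.linalg.norm(d),"yaw",np.degrees(np.arctan2(d[1],d[0])),"T",T,"B",B,"wid",np.linalg.norm(onz(c,*b[0],.0165)-onz(c,*b[1],.0165)))
    return c,top,bot
E
python3 - <<'E'
from cells import *
cellm("w3",(260,8,85,95)); cellm("w3",(50,85,75,92))
s=r.get_state();T=rot(s['eef_rot']);print(T)
print("to A",T.T@(np.array([.66,.19,.15])-s['eef_pos']))
E
```

```text
w3 rect ((302.8144226074219, 54.917518615722656), (37.770877838134766, 72.49571228027344), 23.96249008178711) top [317.5361  21.7938] bot [288.0928  88.0412]
  mid [0.6622 0.1907 0.0165] len 0.06325426579696503 yaw -1.0863468080019203 T [0.6938 0.1901 0.0165] B [0.6306 0.1913 0.0165] wid 0.034460352927845786
w3 rect ((88.63375091552734, 131.67044067382812), (65.06219482421875, 39.429054260253906), 83.48019409179688) top [84.94   99.3497] bot [ 92.3275 163.9911]
  mid [0.5166 0.3547 0.0165] len 0.06266165609009551 yaw 22.436125529691285 T [0.5456 0.3666 0.0165] B [0.4877 0.3427 0.0165] wid 0.038262755621592766
[[ 0.9223  0.3864  0.0036]
 [ 0.3864 -0.9223 -0.0003]
 [ 0.0032  0.0017 -1.    ]]
to A [0.1148 0.0401 0.0281]
```

Converted, 0.115 m / 0.4 = 0.2875, 0.048 m / 0.4 = 0.12, 0.412 rad / 4 = 0.103.

```bash
python3 inch.py '[[[0.2875,0.1,0.12,0.103],[0.2875,0.1,0.12,0.103],[0.2875,0.1,0.12,0.103],[0.2875,0.1,0.12,0.103],[0.2875,0.1,0.12,0.103],[0.2875,0.1,0.12,0.103]]]' 0.06; python3 snap.py w4
python3 - <<'E'
from cells import *
im=cv2.imread("pics/w4.png")
c=pickle.load(open("pics/w4.pkl","rb"));p=proj(c,[.662,.19,.0165]);print("expected",p)
x,y=int(p[0]),int(p[1])
a=cellm("w4",(x-75,max(y-100,0),150,min(200,y+100)));print(a[1],a[2])
c3=pickle.load(open("pics/w3.pkl","rb"))
o3=cellm("w3",(260,8,85,95))
for i in(1,2): print(tri([(a[0],*a[i]),(o3[0],*o3[i])]))
s=r.get_state();T=rot(s['eef_rot']);print(T,s['eef_pos'])
E
```

```text
time: 3.38
eef_pos: [0.6579, 0.188, 0.1283]
eef_rot: [0.0, 1.0, -0.008, -0.0]
contact_force: [0.4, -0.4, 0.1]
width: 0.0609
grasp_force: 0.0
3.4333 [0.65754623 0.18853263 0.12891567] [ 1.77820126e-01  4.83465323e-01  1.36902736e+00 -3.99976426e-04
  1.28884882e+00  1.76530003e+00]
expected [255.6334 183.0992]
w4 rect ((255.0, 183.5), (73.0, 40.0), 90.0) top [255. 147.] bot [255. 220.]
  mid [0.6608 0.1906 0.0165] len 0.06527351544676396 yaw -1.1318185808816486 T [0.6934 0.1899 0.0165] B [0.6281 0.1912 0.0165] wid 0.03386730993265094
[255. 147.] [255. 220.]
w3 rect ((302.8144226074219, 54.917518615722656), (37.770877838134766, 72.49571228027344), 23.96249008178711) top [317.5361  21.7938] bot [288.0928  88.0412]
  mid [0.6622 0.1907 0.0165] len 0.06325426579696503 yaw -1.0863468080019203 T [0.6938 0.1901 0.0165] B [0.6306 0.1913 0.0165] wid 0.034460352927845786
(array([0.6935, 0.19  , 0.0175]), np.float64(0.00010597928425910723))
(array([0.6301, 0.1914, 0.0221]), np.float64(0.0002370407563065013))
[[ 0.9999 -0.0166  0.0003]
 [-0.0166 -0.9999 -0.0003]
 [ 0.0003  0.0003 -1.    ]] [0.6575 0.1885 0.1289]
```

View pics/w4.png

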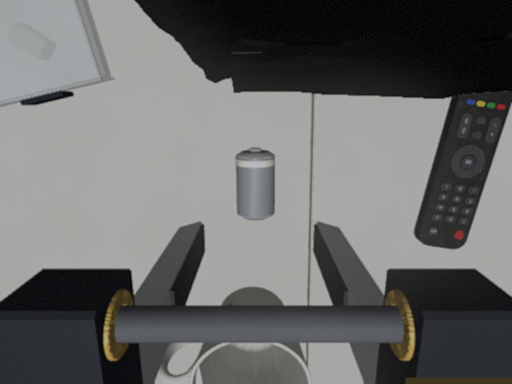

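w4 shows cell A centred in the tool's view at (255,183), nub up at v≈148, between the fingers. The black bag's edge is at v≈90, so I'll check clearance to it.

Run:
```python
from cells import *
c=pickle.load(open("pics/w4.pkl","rb"));S=r.calibration("scene");D=r.calibration("side")
for z in(0,.1,.2):print(z,onz(c,240,90,z),onz(c,200,60,z))
for p in((145,217),(208,165),(178,190)):print(onz(S,*p,0))
for p in((335,210),(300,180),(330,213)):print("D",onz(D,*p,0))
s=r.get_state();T=rot(s['eef_rot']);print(T.T@(np.array([.6605,.1905,.0035])-s['eef_pos']))
```

```text
0 [0.7404 0.202  0.    ] [0.7652 0.2349 0.    ]
0.1 [0.737 0.197 0.1  ] [0.7538 0.2192 0.1   ]
0.2 [0.7336 0.192  0.2   ] [0.7423 0.2035 0.2   ]
[ 0.8227  0.2189 -0.    ]
[ 0.7737 -0.1303  0.    ]
[0.7982 0.0508 0.    ]
D [ 0.815  -0.0667  0.    ]
D [0.7773 0.1784 0.    ]
D [ 0.7889 -0.0786  0.    ]
[ 0.0029 -0.0021  0.1254]
```

The bag leaves little room for the camera in front, so I'll turn the tool half round. Cell A needs reversing for the right bay anyway.

Converted, 0.003 m / 0.4 = 0.0075, -0.002 m / 0.4 = -0.005, -1.2 rad / 4 = -0.3.

```bash
python3 inch.py '[[[0.0075,-0.005,0,-0.3],[0.0075,-0.005,0,-0.3],[0.0075,-0.005,0,-0.3],[0.0075,-0.005,0,-0.3],[0.0075,-0.005,0,-0.3],[0.0075,-0.005,0,-0.3],[0.0075,-0.005,0,-0.3],[0.0075,-0.005,0,-0.3],[0.0075,-0.005,0,-0.3],[0.0075,-0.005,0,-0.3]]]' >/dev/null; python3 inch.py '[[[0,0,0,-0.3],[0,0,0,-0.3],[0,0,0,-0.3],[0,0,0,-0.3],[0,0,0,-0.3],[0,0,0,-0.3],[0,0,0,-0.3],[0,0,0,-0.3],[0,0,0,-0.3],[0,0,0,-0.3]]]'>/dev/null; python3 inch.py '[[[0,0,0,-0.1855],[0,0,0,-0.1855],[0,0,0,-0.1855],[0,0,0,-0.1855],[0,0,0,-0.1855],[0,0,0,-0.1855],[0,0,0,-0.1855]]]'; python3 snap.py w5
python3 - <<'E'
from cells import *
c=pickle.load(open("pics/w5.pkl","rb"));p=proj(c,[.6605,.1905,.0165]);print("expected",p)
x,y=int(p[0]),int(p[1])
cellm("w5",(x-45,y-60,90,115))
s=r.get_state();T=rot(s['eef_rot']);print(T[:,0],s['eef_pos'],T.T@(np.array([.6605,.1905,.0035])-s['eef_pos']))
E
```

```text
time: 5.68
eef_pos: [0.6602, 0.1916, 0.1299]
eef_rot: [0.001, 0.007, 1.0, 0.0]
contact_force: [-0.1, -0.4, -0.8]
width: 0.0605
grasp_force: 0.0
5.7333 [0.66039605 0.19165727 0.12961163] [ 1.81488071e-01  4.87311294e-01  1.36047887e+00 -2.33463155e-04
  1.29187245e+00 -1.37161339e+00]
expected [258.0982 189.2439]
w5 rect ((258.0, 190.5), (71.0, 40.0), 90.0) top [258. 155.] bot [258. 226.]
  mid [0.6625 0.1904 0.0165] len 0.06452388302635591 yaw 179.21445891332243 T [0.6303 0.1908 0.0165] B [0.6948 0.1899 0.0165] wid 0.03424678059140223
[-0.9998  0.0176 -0.0019] [0.6604 0.1917 0.1296] [ 0.0001 -0.0012  0.1261]
```

Converted, 0.126 m / 0.4 = 0.315, 0.11 m / 0.4 = 0.275.

```bash
python3 inch.py '[[[0,-0.0025,0.2,0],[0,-0.0025,0.2,0],[0,-0.0025,0.275,0],[0,-0.0025,0.315,0],[0,-0.0025,0.315,0]]]'; python3 inch.py '[[[0,0,0,0],[0,0,0,0],[0,0,0,0],[0,0,0,0],[0,0,0,0],[0,0,0,0]]]' 0.02 45; python3 inch.py '[[[0,0,-0.25,0],[0,0,-0.25,0],[0,0,-0.25,0],[0,0,-0.25,0],[0,0,-0.25,0]]]'
```

```text
time: 6.15
eef_pos: [0.6594, 0.1906, 0.0014]
eef_rot: [-0.001, 0.009, 1.0, -0.0]
contact_force: [0.2, -0.7, 0.5]
width: 0.06
grasp_force: 0.0
time: 6.65
eef_pos: [0.6614, 0.1911, 0.002]
eef_rot: [0.0, 0.008, 1.0, 0.0]
contact_force: [-0.4, 0.1, 2.6]
width: 0.0319
grasp_force: 45.0
time: 7.07
eef_pos: [0.6615, 0.1911, 0.102]
eef_rot: [0.001, 0.008, 1.0, 0.0]
contact_force: [-1.3, 0.3, -1.3]
width: 0.0319
grasp_force: 45.0
```

Converted, -0.217 m / 0.4 = -0.5425, 0.186 m / 0.4 = 0.465, 1.2 rad / 4 = 0.3.

```bash
python3 inch.py '[[[0,0,-0.225,0],[0,0,-0.225,0.05],[0,0,-0.225,0.1],[0.25,-0.2925,-0.225,0.3],[0.25,-0.2925,-0.225,0.3],[0.25,-0.2925,-0.225,0.3],[0.25,-0.2925,-0.225,0.3],[0.25,-0.2925,-0.225,0.3],[0.25,-0.2925,-0.225,0.3],[0.465,-0.5425,-0.225,0.3]]]' >/dev/null;  python3 - <<'E'
from cells import *
s=r.get_state();T=rot(s['eef_rot']);x=T[:,0]
y=np.arctan2(x[1],x[0]);print(s['eef_pos'],T.T@(np.array([.4713,-.0232,.15])-s['eef_pos']),"turn",np.mod(y-np.radians(23.45),2*np.pi))
E
```

```text
[0.5343 0.0471 0.1885] [-0.0381 -0.0865  0.0382] turn 1.5876150487007863
```

Converted, -0.086 m / 0.4 = -0.215, -0.038 m / 0.4 = -0.095, 1.24 rad / 4 = 0.31.

```bash
python3 inch.py '[[[-0.095,-0.215,0,0.31],[-0.095,-0.215,0,0.31],[-0.095,-0.215,0,0.31],[-0.095,-0.215,0,0.31],[-0.095,-0.215,0,0.31],[-0.095,-0.215,0,0.31],[-0.095,-0.215,0,0.31],[-0.095,-0.215,0,0.31],[-0.095,-0.215,0,0.31],[-0.095,-0.215,0,0.31]]]' >/dev/null; python3 inch.py '[[[0,0,0.15,0.0863],[0,0,0.15,0.0863],[0,0,0.15,0.0863],[0,0,0.15,0.0863],[0,0,0.15,0.0863]]]'; python3 snap.py w6
cat > rel.py <<'E'
from cells import *
import sys
t=np.array([float(v) for v in sys.argv[1:4]]);y0=float(sys.argv[4])
P=[];X=[]
for i in range(2):
    s=r.get_state();T=rot(s['eef_rot']);P.append(s['eef_pos']);X.append(T)
x=T[:,0];y=np.degrees(np.arctan2(x[1],x[0]))
print(s['eef_pos'],"yaw",y,"tilt",T[:,2],"move",T.T@(t-s['eef_pos']),"turn",np.radians(y-y0))
E
python3 rel.py .4713 -.0232 .06 23.45
```

```text
time: 9.15
eef_pos: [0.4682, -0.0257, 0.1296]
eef_rot: [-0.001, 0.978, 0.208, -0.002]
contact_force: [0.1, -0.3, -0.2]
width: 0.0319
grasp_force: 45.0
9.2 [ 0.46885359 -0.02582038  0.13044817] [-2.03269538e-01  1.77450673e-01  1.83847532e+00 -1.13654862e-04
  1.12771913e+00  9.49496138e-01]
[ 0.4689 -0.0258  0.1304] yaw 23.954244889453317 tilt [-0.002   0.0003 -1.    ] move [ 0.0034 -0.0013  0.0704] turn 0.00880073355731523
```

View pics/w6.png

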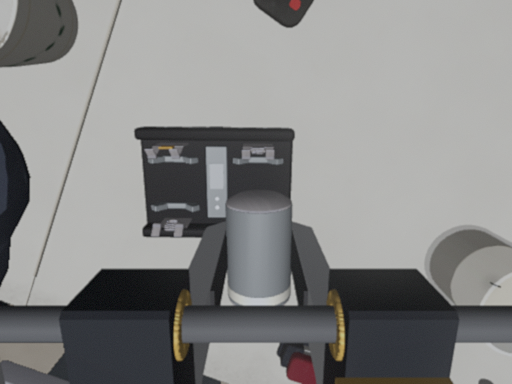

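w6 shows cell A held straight (axis vertical at u≈259), flat end up at v≈193, white/nub end towards the robot. The right bay is ahead at u≈259, v≈150–230. I'll check the grip offset from the flat-end silhouette.

Run:
```python
from cells import *
c=pickle.load(open("pics/w6.pkl","rb"));s=r.get_state();T=rot(s['eef_rot'])
a=np.radians(np.arange(0,360,5))
for off in(-.003,0,.003):
  for h in (.0145,):
    m=[]
    for xe,rad in((.029,.0115),(.026,.0165)):
        pts=[proj(c,s['eef_pos']+T@np.array([xe+off,rad*np.cos(t),-h+rad*np.sin(t)])) for t in a];m.append((np.min(pts,0),np.max(pts,0)))
    print(off,m)
g=cv2.cvtColor(cv2.imread("pics/w6.png"),cv2.COLOR_BGR2GRAY);print(g[180:216,259]);print(g[225,215:305])
p,ss,k=panel(cv2.imread("pics/w6.png"),(130,120,90,100),95);print(p,onz(c,*p,.0155),ss)
```

```text
-0.003 [(array([236.0208, 191.3105]), array([282.5807, 203.8527])), (array([225.9644, 194.3307]), array([292.6343, 213.4235]))]
0 [(array([235.919 , 185.7823]), array([282.6892, 197.6064])), (array([225.8174, 188.9813]), array([292.7879, 207.059 ]))]
0.003 [(array([235.8163, 180.2073]), array([282.7986, 191.2998])), (array([225.6692, 183.5879]), array([292.9428, 200.6314]))]
[ 52  53  53  53  51  50  53  51  52  54  63  66  67  70  70  72  78  83
  85  87  91  94  97 102 105 108 113 115 120 124 129 141 147 142 146 150]
[ 79  84  83  82  83  82  81  82  81  83  81  83  92  98 103 108 110 114
 118 119 122 125 125 127 127 131 131 134 134 135 135 137 142 142 144 145
 147 149 147 149 149 149 149 149 151 148 147 147 146 145 143 143 142 139
 138 136 135 133 130 129 129 128 125 123 122 121 117 116 115 112 107 104
  98  97  91  84  75  82  86  86  87  84  84  83  85  84  88  97 110 122]
[212.8151 180.7174] [0.4566 0.0132 0.0155] [ 76  26  14  72 952]
```

Converted, 0.066 m / 0.4 = 0.165, 0.005 m / 0.4 = 0.0125, 0.009 rad / 4 = 0.0023.

```bash
python3 inch.py '[[[0.0125,0,0.165,0.0023],[0.0125,0,0.165,0.0023],[0.0125,0,0.165,0.0023],[0.0125,0,0.165,0.0023],[0.0125,0,0.165,0.0023]]]'; python3 rel.py .4727 -.0226 .0195 23.45; python3 inch.py '[[[0,0,0,0],[0,0,0,0]]]' >/dev/null;python3 rel.py .4727 -.0226 .0195 23.45; python3 snap.py w7;python3 rel.py .4727 -.0226 .0195 23.45
```

```text
time: 9.62
eef_pos: [0.4752, -0.0241, 0.0667]
eef_rot: [0.0, 0.979, 0.202, 0.001]
contact_force: [0.9, -0.6, -0.6]
width: 0.0316
grasp_force: 45.0
[ 0.4752 -0.0241  0.0667] yaw 23.35220943282047 tilt [ 0.0021 -0.0005 -1.    ] move [-0.0017 -0.0025  0.0472] turn -0.0017067673746755004
[ 0.4754 -0.0242  0.0671] yaw 23.327149565674766 tilt [ 0.0035 -0.0008 -1.    ] move [-0.002  -0.0026  0.0476] turn -0.0021441445664803784
9.8333 [ 0.47510026 -0.0241327   0.0668759 ] [-1.97083216e-01  2.52808001e-01  1.92327818e+00 -1.13107131e-04
  9.62413802e-01  9.66739545e-01]
[ 0.4751 -0.0241  0.0669] yaw 23.321694285314724 tilt [ 0.003  -0.0007 -1.    ] move [-0.0017 -0.0024  0.0474] turn -0.002239357170382498
```

View pics/w7.png

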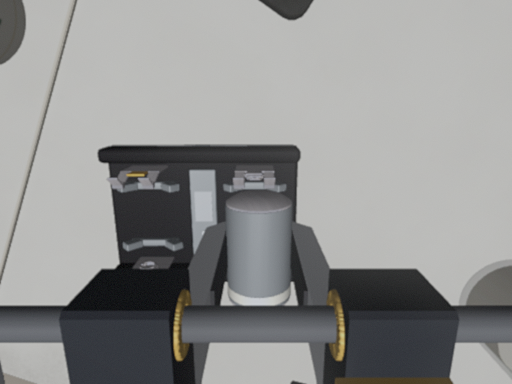

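w7 shows the cell at u≈259 with the bay's clip tines at u≈239/269, so a bay centre of about 254. That is 2.5 mm to the left and matches the computed correction.

Converted, 0.02 m / 0.4 = 0.05, -0.0025 m / 0.4 = -0.0063, -0.002 rad / 4 = -0.0005.

```bash
python3 inch.py '[[[-0.005,-0.0063,0,-0.0005],[-0.005,-0.0063,0,-0.0005],[-0.005,-0.0063,0.025,-0.0005],[-0.005,-0.0063,0.05,-0.0005],[-0.005,-0.0063,0.05,-0.0005]]]'; python3 rel.py .4727 -.0226 .0195 23.45; python3 inch.py '[[[0,0,0.0125,0],[0,0,0.025,0],[0,0,0.0375,0],[0,0,0.05,0],[0,0,0.05,0]]]';python3 rel.py .4727 -.0226 .0195 23.45
```

```text
time: 10.25
eef_pos: [0.4709, -0.0223, 0.0447]
eef_rot: [-0.0, 0.979, 0.203, -0.0]
contact_force: [0.8, -0.6, -1.8]
width: 0.032
grasp_force: 45.0
[ 0.4709 -0.0223  0.0447] yaw 23.425226020066855 tilt [-0.0005  0.0001 -1.    ] move [0.0015 0.001  0.0252] turn -0.00043238751865636954
time: 10.67
eef_pos: [0.4707, -0.0223, 0.0252]
eef_rot: [-0.0, 0.979, 0.203, -0.0]
contact_force: [-1.1, 0.3, -3.2]
width: 0.032
grasp_force: 45.0
[ 0.4707 -0.0223  0.0252] yaw 23.426034076151588 tilt [-0.0009  0.0001 -1.    ] move [0.0017 0.0011 0.0057] turn -0.00041828427943701215
```

Converted, 0.006 m / 0.4 = 0.015, 0.005 m / 0.4 = 0.0125.

```bash
python3 inch.py '[[[0,0,0.0075,0],[0,0,0.0125,0],[0,0,0.015,0],[0,0,0.015,0]]]';python3 rel.py .4727 -.0226 .0195 23.45; python3 inch.py '[[[0,0,0.0038,0],[0,0,0.0075,0],[0,0,0.0075,0]]]';python3 rel.py .4727 -.0226 .0195 23.45
```

```text
time: 11.0
eef_pos: [0.4712, -0.0226, 0.0195]
eef_rot: [0.0, 0.979, 0.203, -0.0]
contact_force: [-0.6, -2.1, 0.2]
width: 0.0318
grasp_force: 45.0
[ 0.4712 -0.0226  0.0195] yaw 23.420319732167343 tilt [-0.0001 -0.0004 -1.    ] move [0.0014 0.0006 0.    ] turn -0.000518018396553616
time: 11.25
eef_pos: [0.4714, -0.0227, 0.0191]
eef_rot: [0.0, 0.979, 0.203, 0.0]
contact_force: [-6.3, -0.3, 23.0]
width: 0.0323
grasp_force: 45.0
[ 0.4714 -0.0227  0.0191] yaw 23.408314119849642 tilt [ 0.0009 -0.0007 -1.    ] move [ 0.0012  0.0004 -0.0004] turn -0.0007275558602154827
```

The cell stopped solid at 23 N at the expected height. I'll relieve the push, release, lift, and look.

Careful with the scale: shifts go in shares of 0.4 m and turns go in shares of 4 rad. That gives: -0.003 m / 0.4 = -0.0075.

```bash
python3 inch.py '[[[0,0,-0.0075,0],[0,0,-0.0075,0],[0,0,-0.0075,0]]]' - 20; python3 inch.py '[[[0,0,0,0],[0,0,0,0],[0,0,0,0],[0,0,0,0]]]' 0.052 >/dev/null; python3 inch.py '[[[0,0,-0.15,0],[0,0,-0.15,0],[0,0,-0.375,0],[0,0,-0.375,0],[0,0,-0.375,0],[0,0,-0.375,0],[0,0,-0.375,0]]]'; python3 snap.py w8; python3 -c "
import cv2;i=cv2.imread('pics/w8.png');cv2.imwrite('pics/w8c.png',cv2.resize(i[60:280,120:400],None,fx=2.7,fy=2.7,interpolation=2))"
```

```text
time: 11.5
eef_pos: [0.4716, -0.0225, 0.0194]
eef_rot: [0.0, 0.979, 0.203, 0.0]
contact_force: [0.1, -0.8, -1.5]
width: 0.0326
grasp_force: 19.9
time: 12.42
eef_pos: [0.4709, -0.0223, 0.1692]
eef_rot: [0.0, 0.979, 0.203, 0.0]
contact_force: [-0.1, -0.4, -1.4]
width: 0.052
grasp_force: 0.0
12.4667 [ 0.47002943 -0.02213383  0.16810935] [-1.95036889e-01  1.46058540e-01  1.77532398e+00 -5.77676495e-05
  1.22272013e+00  9.66958426e-01]
```

View pics/w8c.png

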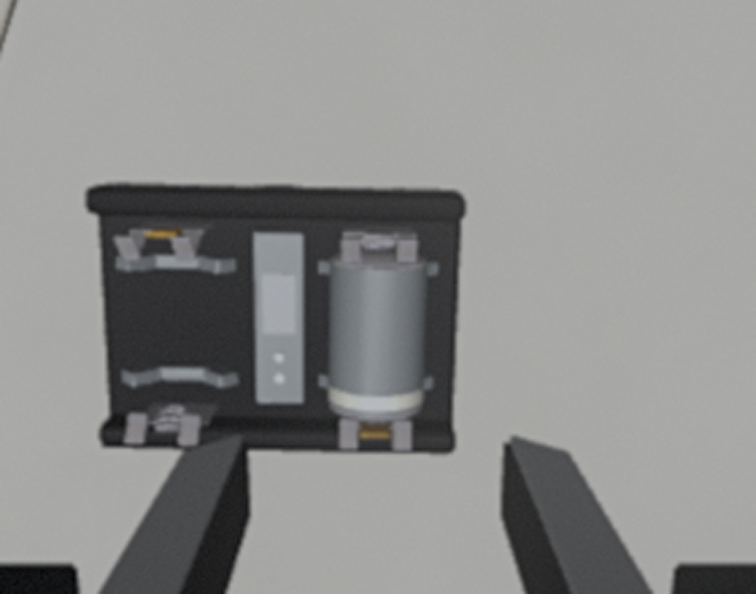

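w8 shows cell A home in the right bay: clip tines lie over both ends (378,245) and (375,432), white band towards the brass plate. The left bay is empty at u≈175. I'll re-measure the charger pose and work out the move to cell B.

```bash
cat > chgpose.py <<'E'
from chg import *
import sys
n=sys.argv[1];u0,u1,t0,t1,b0,b1=map(int,sys.argv[2:8])
im=cv2.imread(f"pics/{n}.png");c=pickle.load(open(f"pics/{n}.pkl","rb"))
G=np.diff(cv2.cvtColor(im,cv2.COLOR_BGR2GRAY).astype(float),axis=0)
def sub(col):
    i=np.clip(np.argmax(col),1,len(col)-2);a,b,d=col[i-1],col[i],col[i+1];return i+.5*(a-d)/(a-2*b+d-1e-9)
for y0,y1,s in((t0,t1,-1),(b0,b1,1)):
    pts=[(u,y0+sub(s*G[y0:y1,u])+.5) for u in range(u0,u1)]
    vx,vy,x0,y=cv2.fitLine(np.array(pts,np.float32),cv2.DIST_HUBER,0,.01,.01).ravel()
    A,B=[onz(c,u,y+(u-x0)*vy/vx,.027) for u in(u0,u1)];d=A-B
    print(A,B,"yaw",np.degrees(np.arctan2(d[1],d[0]))-90)
g=cv2.cvtColor(im,cv2.COLOR_BGR2GRAY)
E
python3 chgpose.py w8 162 280 120 140 215 235
python3 - <<'E'
from chg import *
im=cv2.imread("pics/w8.png");c=pickle.load(open("pics/w8.pkl","rb"))
x,y,w,h=208,140,30,75
m=(cv2.cvtColor(im,cv2.COLOR_BGR2GRAY)[y:y+h,x:x+w]>95).astype(np.uint8);n,l,s,ce=cv2.connectedComponentsWithStats(m);i=1+np.argmax(s[1:,4])
p=ce[i]+[x,y];print("panel",p,s[i],onz(c,*p,.0155))
E
python3 rel.py .5165 .3555 .2 22.4
```

```text
[0.4808 0.0789 0.027 ] [ 0.5222 -0.0217  0.027 ] yaw 22.362105915793748
[0.3905 0.0472 0.027 ] [ 0.4349 -0.0612  0.027 ] yaw 22.301324092693505
panel [222.6904 176.6471] [   6    6   18   64 1108] [0.4575 0.0105 0.0155]
[ 0.47   -0.0221  0.1681] yaw 23.423788388926276 tilt [-0.0025  0.0004 -1.    ] move [ 0.1927 -0.3281 -0.0318] turn 0.017868478230451797
```

Converted, -0.328 m / 0.4 = -0.82, 0.193 m / 0.4 = 0.4825, 0.018 rad / 4 = 0.0045.

```bash
python3 inch.py '[[[0.4825,-0.82,-0.05,0.0045],[0.4825,-0.82,-0.05,0.0045],[0.4825,-0.82,-0.05,0.0045],[0.4825,-0.82,-0.05,0.0045],[0.4825,-0.82,-0.05,0.0045],[0.4825,-0.82,-0.05,0.0045],[0.4825,-0.82,-0.05,0.0045],[0.4825,-0.82,-0.05,0.0045],[0.4825,-0.82,-0.05,0.0045],[0.4825,-0.82,0.075,0.0045]]]' 0.06; python3 inch.py '[[[0,0,0.025,0],[0,0,0.025,0],[0,0,0.025,0]]]'>/dev/null; python3 snap.py w9;python3 - <<'E'
from cells import *
c=pickle.load(open("pics/w9.pkl","rb"));p=proj(c,[.5165,.3555,.0165]);print("expected",p)
x,y=int(p[0]),int(p[1])
a=cellm("w9",(x-50,y-65,100,115));o=cellm("w3",(50,85,75,92))
for i in(1,2): print(tri([(a[0],*a[i]),(o[0],*o[i])]))
E
python3 rel.py .5165 .3555 .003 22.4
```

```text
time: 13.3
eef_pos: [0.5233, 0.3641, 0.1525]
eef_rot: [-0.004, 0.981, 0.196, 0.008]
contact_force: [1.8, 1.1, -0.1]
width: 0.0597
grasp_force: 0.0
13.6 [0.51750443 0.35302621 0.13719553] [ 4.87948652e-01  3.96075686e-01  1.49583085e+00 -5.04571317e-04
  1.25183117e+00  1.66917179e+00]
expected [255.5556 183.5093]
w9 rect ((256.5, 183.5), (71.0, 39.0), 90.0) top [256.5 148. ] bot [256.5 219. ]
  mid [0.516  0.3544 0.0165] len 0.06514308412936898 yaw 22.271429068692857 T [0.5461 0.3667 0.0165] B [0.4859 0.342  0.0165] wid 0.03384489042983629
w3 rect ((88.63375091552734, 131.67044067382812), (65.06219482421875, 39.429054260253906), 83.48019409179688) top [84.94   99.3497] bot [ 92.3275 163.9911]
  mid [0.5166 0.3547 0.0165] len 0.06266165609009551 yaw 22.436125529691285 T [0.5456 0.3666 0.0165] B [0.4877 0.3427 0.0165] wid 0.038262755621592766
(array([0.5458, 0.3667, 0.0163]), np.float64(0.0002772138560887028))
(array([0.4872, 0.3423, 0.0178]), np.float64(0.0008705194029758304))
[0.5175 0.353  0.1372] yaw 22.32995343735652 tilt [-0.0017 -0.0014 -1.    ] move [ 0.0003 -0.0028  0.1342] turn -0.0012225431478331864
```

View pics/w9.png

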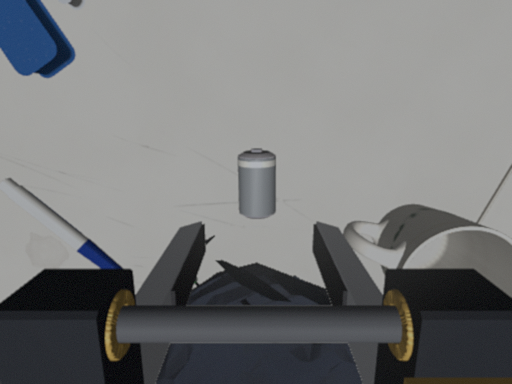

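w9 shows cell B centred between the fingers at (257,184), nub up at v≈148. The mug handle is at (347,230), to the right, and the soft bag is below v≈265. Both leave room, so I'll grip a little higher.

Converted, 0.132 m / 0.4 = 0.33, -0.002 m / 0.4 = -0.005.

```bash
python3 inch.py '[[[-0.0013,-0.005,0.2,0],[-0.0013,-0.005,0.2,0],[-0.0013,-0.005,0.275,0],[-0.0013,-0.005,0.33,0],[-0.0013,-0.005,0.33,0],[-0.0013,-0.005,0.33,0]]]'; python3 inch.py '[[[0,0,0,0],[0,0,0,0],[0,0,0,0],[0,0,0,0],[0,0,0,0],[0,0,0,0]]]' 0.02 45; python3 inch.py '[[[0,0,-0.4,0],[0,0,-0.4,0],[0,0,-0.4,0],[0,0,-0.4,0],[0,0,-0.4,0],[0,0,-0.4,0]]]'; python3 rel.py .4427 .0428 .13 23
```

```text
time: 14.1
eef_pos: [0.5171, 0.355, 0.0064]
eef_rot: [0.0, 0.981, 0.193, -0.0]
contact_force: [-0.3, 0.4, 0.8]
width: 0.0597
grasp_force: 0.0
time: 14.6
eef_pos: [0.5173, 0.3562, 0.0071]
eef_rot: [-0.0, 0.981, 0.194, 0.001]
contact_force: [-0.7, -2.2, 6.1]
width: 0.032
grasp_force: 45.0
time: 15.1
eef_pos: [0.5175, 0.3567, 0.168]
eef_rot: [-0.001, 0.981, 0.194, 0.002]
contact_force: [-0.3, -0.4, -1.9]
width: 0.032
grasp_force: 45.0
[0.5175 0.3567 0.168 ] yaw 22.401634370097916 tilt [ 0.0042  0.0023 -1.    ] move [-0.189   0.2617  0.037 ] turn -0.010443450372561195
```

Converted, 0.262 m / 0.4 = 0.655, -0.189 m / 0.4 = -0.4725, -0.006 rad / 4 = -0.0015.

```bash
python3 inch.py '[[[-0.4725,0.655,-0.025,-0.0015],[-0.4725,0.655,-0.025,-0.0015],[-0.4725,0.655,-0.025,-0.0015],[-0.4725,0.655,-0.025,-0.0015],[-0.4725,0.655,-0.025,-0.0015],[-0.4725,0.655,-0.025,-0.0015],[-0.4725,0.655,-0.025,-0.0015],[-0.4725,0.655,0.075,-0.0015],[-0.4725,0.655,0.1125,-0.0015],[-0.4725,0.655,0.1125,-0.0015]]]' >/dev/null; python3 inch.py '[[[0,0,0.125,0],[0,0,0.125,0],[0,0,0.125,0],[0,0,0.125,0]]]' ; python3 snap.py w10; python3 rel.py .4427 .0428 .024 23
python3 - <<'E'
from cells import *
c=pickle.load(open("pics/w10.pkl","rb"));s=r.get_state();T=rot(s['eef_rot'])
a=np.radians(np.arange(0,360,5))
for off in(-.003,0,.003):
    m=[]
    for xe,rad in((.0315,.005),(.029,.0115),(.026,.0165)):
        pts=[proj(c,s['eef_pos']+T@np.array([xe+off,rad*np.cos(t),-.0098+rad*np.sin(t)])) for t in a];m.append((np.min(pts,0)[1],np.max(pts,0)[1]))
    print(off,m)
im=cv2.imread("pics/w10.png");g=cv2.cvtColor(im,cv2.COLOR_BGR2GRAY);print(list(g[165:230,259]))
# panel
x,y,w,h=255,110,90,140;
cv2.imwrite("pics/w10c.png",cv2.resize(im[110:320,130:400],None,fx=2.8,fy=2.8,interpolation=2))
E
```

```text
time: 16.27
eef_pos: [0.4415, 0.0424, 0.0707]
eef_rot: [-0.0, 0.98, 0.198, -0.001]
contact_force: [-1.0, 0.7, -1.2]
width: 0.0316
grasp_force: 45.0
16.3167 [0.44250399 0.04230207 0.07158625] [-6.15209416e-02  2.05778216e-01  1.97679852e+00  8.81030123e-05
  9.58079288e-01  1.11136870e+00]
[0.4425 0.0423 0.0716] yaw 22.795481204297104 tilt [ 0.0009  0.     -1.    ] move [ 0.0003 -0.0004  0.0476] turn -0.003569526367229162
-0.003 [(np.float64(186.8659162671673), np.float64(191.75715761186754)), (np.float64(188.4644406804437), np.float64(200.32183050356167)), (np.float64(191.4900612477786), np.float64(209.54536743280306))]
0 [(np.float64(181.24083750118487), np.float64(185.8305589163073)), (np.float64(183.0567984368822), np.float64(194.22919178922774)), (np.float64(186.2536399767833), np.float64(203.34036857548435))]
0.003 [(np.float64(175.5673189455053), np.float64(179.8499736500957)), (np.float64(177.60434151392778), np.float64(188.07911375391194)), (np.float64(180.97510490124859), np.float64(197.07535880982917))]
[np.uint8(128), np.uint8(88), np.uint8(59), np.uint8(58), np.uint8(57),
[... 183 characters left out ...]
8(57), np.uint8(55), np.uint8(61), np.uint8(72), np.uint8(76), np.uint8(72), np.uint8(81), np.uint8(113), np.uint8(143), np.uint8(149), np.uint8(150), np.uint8(142), np.uint8(95), np.uint8(46), np.uint8(31), np.uint8(54), np.uint8(92), np.uint8(105), np.uint8(108), np.uint8(112), np.uint8(115), np.uint8(119), np.uint8(123), np.uint8(128), np.uint8(137), np.uint8(150), np.uint8(152), np.uint8(146), np.uint8(153), np.uint8(155), np.uint8(159), np.uint8(184), np.uint8(197), np.uint8(200), np.uint8(200), np.uint8(199), np.uint8(199), np.uint8(200), np.uint8(199), np.uint8(200), np.uint8(197), np.uint8(176), np.uint8(158), np.uint8(153), np.uint8(153), np.uint8(154), np.uint8(153), np.uint8(152)]
```

View pics/w10c.png

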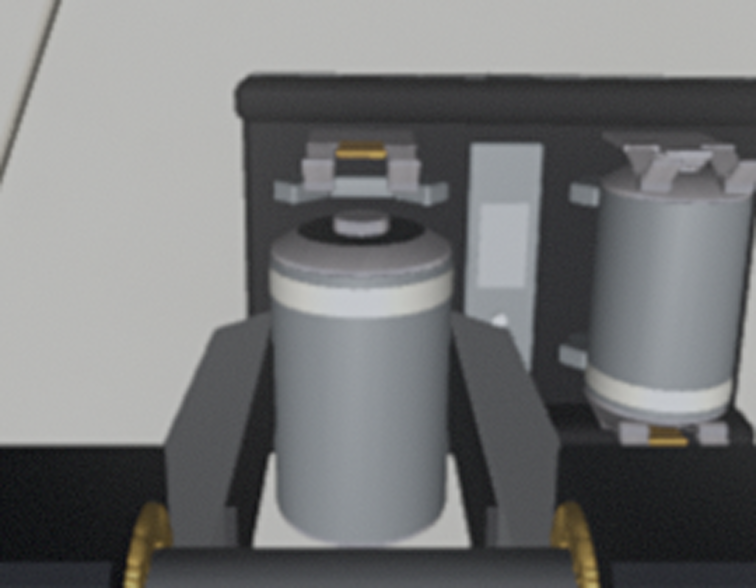

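w10 shows cell B held with its nub at crop (361,222), laterally in line with the left bay's plate clip at u≈360. The nub points to the brass plate, and cell A is still home under its clips. The cell sits about 2 mm back in the grip, so I'll shift 2 mm forward and press down.

Converted, 0.02 m / 0.4 = 0.05, 0.002 m / 0.4 = 0.005.

```bash
python3 inch.py '[[[0.005,0,0,0],[0.005,0,0.025,0],[0.005,0,0.05,0],[0.005,0,0.05,0]]]'; python3 rel.py .4445 .0436 .024 23;  python3 inch.py '[[[0,0,0.0125,0],[0,0,0.025,0],[0,0,0.0375,0],[0,0,0.05,0],[0,0,0.055,0],[0,0,0.055,0]]]';python3 rel.py .4445 .0436 .024 23
```

```text
time: 16.65
eef_pos: [0.4437, 0.043, 0.051]
eef_rot: [-0.0, 0.98, 0.197, 0.0]
contact_force: [0.0, 1.4, -0.4]
width: 0.0321
grasp_force: 45.0
[0.4437 0.043  0.051 ] yaw 22.75925179920006 tilt [ 0.0004  0.0003 -1.    ] move [ 0.001  -0.0003  0.027 ] turn -0.0042018487722113715
time: 17.15
eef_pos: [0.4441, 0.0424, 0.029]
eef_rot: [0.0, 0.98, 0.197, 0.001]
contact_force: [0.6, -1.3, -3.8]
width: 0.0321
grasp_force: 45.0
[0.4441 0.0424 0.029 ] yaw 22.75483464348009 tilt [ 0.0014 -0.0004 -1.    ] move [ 0.0008 -0.001   0.005 ] turn -0.004278942683098155
```

Converted, 0.005 m / 0.4 = 0.0125, 0.003 m / 0.4 = 0.0075.

```bash
python3 inch.py '[[[0,0,0.0075,0],[0,0,0.0125,0],[0,0,0.0125,0]]]'; python3 inch.py '[[[0,0,0.0038,0],[0,0,0.0075,0],[0,0,0.0075,0]]]'
```

```text
time: 17.4
eef_pos: [0.4439, 0.0434, 0.0247]
eef_rot: [-0.001, 0.981, 0.196, 0.001]
contact_force: [-1.3, 4.3, 7.1]
width: 0.0321
grasp_force: 45.0
time: 17.65
eef_pos: [0.444, 0.0436, 0.0242]
eef_rot: [-0.001, 0.98, 0.197, 0.001]
contact_force: [-7.7, 4.9, 32.2]
width: 0.0319
grasp_force: 45.0
```

Cell B is solidly home at 32 N and the expected height. Release, lift, and check.

Converted, -0.003 m / 0.4 = -0.0075.

```bash
python3 inch.py '[[[0,0,-0.0075,0],[0,0,-0.0075,0],[0,0,-0.0075,0]]]' - 20; python3 inch.py '[[[0,0,0,0],[0,0,0,0],[0,0,0,0],[0,0,0,0]]]' 0.052 >/dev/null; python3 inch.py '[[[0,0,-0.15,0],[0,0,-0.15,0],[0,0,-0.375,0],[0,0,-0.375,0],[0.025,0.075,-0.375,0],[0.025,0.075,-0.375,0],[0.025,0.075,-0.375,0],[0.025,0.075,-0.375,0]]]'; python3 snap.py w11
python3 - <<'E'
from chg import *
i=cv2.imread('pics/w11.png');cv2.imwrite('pics/w11c.png',cv2.resize(i[80:280,120:400],None,fx=2.8,fy=2.8,interpolation=2))
c=pickle.load(open("pics/w11.pkl","rb"));print(proj(c,[.457,.01,.0155]))
E
```

```text
time: 17.9
eef_pos: [0.4439, 0.0429, 0.0243]
eef_rot: [-0.0, 0.98, 0.197, 0.001]
contact_force: [-1.8, 2.9, 7.9]
width: 0.0322
grasp_force: 19.9
time: 18.9
eef_pos: [0.4631, 0.0188, 0.1727]
eef_rot: [-0.001, 0.98, 0.197, -0.001]
contact_force: [0.1, 1.2, 1.1]
width: 0.0522
grasp_force: 0.0
18.95 [0.46270598 0.01901445 0.17240881] [-1.09498069e-01  1.31978182e-01  1.78123090e+00  1.76025172e-04
  1.23192589e+00  1.06466824e+00]
[264.4303 185.0036]
```

View pics/w11c.png

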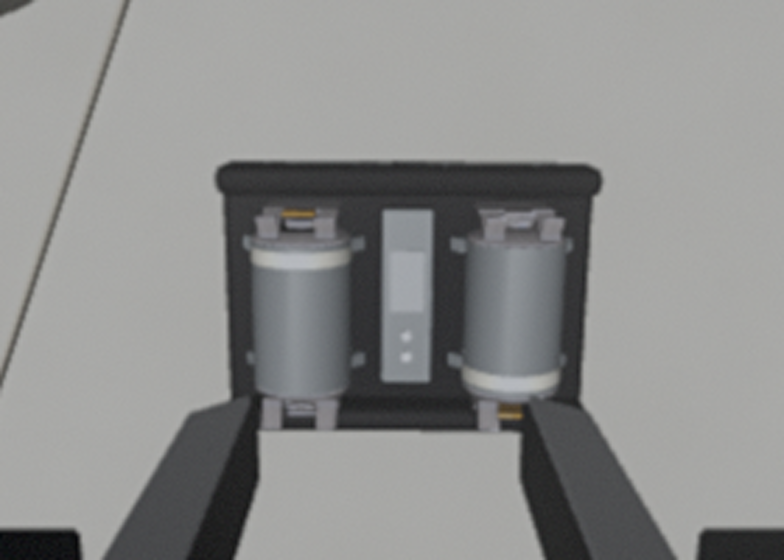

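The last view shows both cells home under their clips at both ends, opposite ways round. The panel is at (265,186) against an expected (264,185), so the charger has not moved. I'll hand in.

```bash
python3 -c "
from cell import r
print(r.job_done())"
```

```text
the job is handed in; nothing more can be done
None
```

Both large cells are fully home in the charger, poled as asked with the clips snapped over both ends, the charger stayed within about 1 mm of its place, and the job was handed in at about 19 s; I viewed 13 pictures, over your limit of 10.

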